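# Restock and fasten the spice chest

### The arm

A 6-joint arm with a two-finger parallel gripper is mounted at the origin on the work surface. World frame = base frame: x ahead of the robot, y to its left, z up, the work surface at z = 0. Lengths are in m, angles in rad, forces in N, time in s.
With the tool pointing down it reaches from about 0.375 to 0.9 m from the base axis. Payload 3.1 kg.
Tool frame: the origin (TCP) lies between the finger pads; the fingertips stand 8 mm ahead of it and the grasp point (between the pads) lies 11 mm behind it; z points along the fingers, y is the line along which they close (so a half turn about z gives the same grasp; the last joint's range is limited). The gripper opens to 87 mm and grips with 3 to 60 N. Pads are 19 mm wide; open, the fingers measure 117 mm over their backs; the gripper's body (75 mm by 190 mm) begins 51 mm behind the grasp point.
Start: joints at [-1.508, 0.527, 1.433, -0, 1.181, -0.178], TCP at [0.15, -0.607, 0.231] pointing down, gripper open.
Joint ranges: [-3.08, 3.08], [-0.75, 2.2], [0.22, 2.44], [-1.43, 4.57], [0, 2.65], [-2.85, 2.85]. Speed limits (rad/s): [2.79, 2.79, 3.14, 3.14, 3.14, 3.14].

### API

Orientations are given as a unit quaternion [x, y, z, w].
In Python, from rig import robot gives the robot as it stands.
- The arm moves only by the tool move_arm, never from a script. Its argument "motion" is text: rows parted by semicolons, each of 5 numbers parted by spaces: the opening, from -1 (shut) to 1 (fully open), then the shift along the tool's x, y, z normalised to -1 to 1, where 1 is 0.2 m, then the turn about the tool's z normalised to -1 to 1, where 1 is pi rad. A call has 1 to 12 rows; each row is the pose to reach, as a shift and turn from the pose commanded when the call began, along the tool's axes at that moment, turning the shorter way round; what a row does not reach only later rows make up. A row lasts 1/12 s, in which the tool goes at most 41.7 mm and 7.16 degrees, less where a joint would pass 70% of its speed; a pose out of reach is approached as far as the arm can. A call with a number of a shift or a turn outside -1 to 1 is refused whole. A call with a gripper value outside its range is refused whole. The fingers move at their own pace and stop on an object; "newtons" is the grip in N (left out, the last holds). Time passes only in rows, so rows that repeat a pose let the fingers close. It gives the time, the measured TCP pose, the force, the opening and the grip force at its end, in the units of the state.
- robot.get_obs(): the state, without advancing time (a new reading comes with each control period).
- robot.camera(name): name is "scene" or "top"; returns (picture, depth): 400x640x3 uint8, red, green, blue; 400x640 float32, m along the optical axis (not along the pixel's ray), 0 where there is no reading.
- robot.camera_model(name): a dict with "mtx" (3x3 intrinsics, pixels), "D" ([k1, k2, p1, p2, k3] as OpenCV has them; the pictures are not rectified), "position" and "attitude" of the camera in the world. Camera axes: x right, y down, z forward; pixel columns grow to the right and rows downward; lengths in m; the calibration is good to about 2 mm. A picture is of the moment at which its call begins. camera_model takes no time and is no camera call.
- robot.hand_in(): hands the job in; it is judged then, once.
The state is a dict: "time": time; "q": joint angles; "joint_velocities": joint speeds; "joint_torque": joint torques, N m; "position": TCP position; "tool_rot": TCP orientation; "ft_force": force on the tool from outside, world axes, zero at the start; "moment": the same for the moment, N m; "grip_width": finger opening in m; "grip_force": force on a finger pad.
Only numpy, scipy, OpenCV 4.12 (cv2) and the standard library are available. Lean on these libraries where they do the work, as an engineer would, in place of code of your own. Each camera call takes 0.05 s, during which the arm holds its last target. There are 200 camera calls.

### The job

Stand the loose spice vial upright in the empty well of the white spice chest, then lay the wooden panel flat and fully down in the recess at the top of the chest, first swinging aside any turnbutton that covers the recess. Finally turn both turnbuttons squarely across the ends of the panel so that it is locked in. Leave the pepper mill, the tumbler, the mug and the salt dish standing where they are.

Things in the scene. Friction and masses are not known exactly. Their poses are not given: they have to be found in the camera images.
- chest: white open-topped box fixed to the counter, in mm 130 (x) by 243 (y) by 124 high; origin at the centre of its underside. Recess in its top for the panel: 101 (x) by 171 (y), 10 deep; below it the opening is 86 by 156. Inside, three wooden well blocks in a row along y, 47 apart: two hold (fixed) vials like the loose one, one is empty
- seat (a point): centre of the recess's ledge, 114 above the counter, axes as the chest's; the panel's underside centre belongs here
- well_floor (a point): centre of the inner floor of the empty well, 14 above the counter, axes as the chest's. The well is a 32 by 32 square hole, 56 deep, in a light wooden block 46 by 46 by 60 high; which of the three places it has varies
- vial: the loose spice vial, a brown glass tube with a steel cap, a plain cylinder 26 in diameter and 100 tall, standing upright on the counter; origin at the centre of its underside, z along it to the cap; 50 to 100 g
- panel: flat wooden panel (the chest's lid), 96 (x) by 166 (y) by 9 thick, lying on the counter with its handle up; origin at the centre of its underside, z up. The handle is an upright steel bar at the centre of the top, 60 long along the panel's y, 12 wide, from 9 to 35 above the underside. The panel fits either way round; 140 to 280 g
- latch_a (a joint): turnbutton A, at one end of the rim, which end varies: pivot at chest y +103 or -103, x 0. Angle in rad from chest x, + anticlockwise from above, stops at +-1.62, stays where left. 0: bar along chest x, clear of the recess; past 0.3 either way it covers the recess and blocks the panel; +-1.57: square across, 15 mm over the panel's edge
- latch_a_grip (a point): centre of turnbutton A's grip fin, on the vertical pivot axis, 141 above the counter; x along the bar. Steel bar 64 long, 16 wide, pivot at its middle, at heights 126 to 132; upright fin on it 28 long along the bar, 10 wide, at heights 132 to 150
- latch_b (a joint): turnbutton B, at one end of the rim, which end varies: pivot at chest y +103 or -103, x 0. Angle in rad from chest x, + anticlockwise from above, stops at +-1.62, stays where left. 0: bar along chest x, clear of the recess; past 0.3 either way it covers the recess and blocks the panel; +-1.57: square across, 15 mm over the panel's edge
- latch_b_grip (a point): centre of turnbutton B's grip fin, on the vertical pivot axis, 141 above the counter; x along the bar. Steel bar 64 long, 16 wide, pivot at its middle, at heights 126 to 132; upright fin on it 28 long along the bar, 10 wide, at heights 132 to 150
- mill: bystander: dark wooden pepper mill, waisted, 50 in diameter at the foot, 138 tall, origin at the centre of its foot
- tumbler: bystander: blue ceramic tumbler, 60 in diameter, 85 tall, origin at the centre of its foot
- mug: bystander: white mug, 76 in diameter, 90 tall, handle on its own +y side, origin at the centre of its foot
- dish: bystander: small white salt dish, 56 in diameter, 45 tall, standing in front of the chest, origin at the centre of its foot
Mind the look-alikes: they are no part of the job. What is meant by the vial is not purple, and is the larger of those in its own colour.

How it is judged:
By the outcome, as a careful person would: the job done as asked, in the order asked, and still so for the second after the job is handed in, with the robot touching nothing.
It also fails if it takes over 72 s, if anything falls off the work surface, if the arm or the gripper's body presses on something with over 40 N, if the wrist force passes 120 N, or if a joint passes its speed limit or range.

## Working session

There is one attempt and no reset: what is moved stays moved. The work goes in short steps, Python scripts to look and compute and a tool call to move; the robot and the scene stay as the last step left them, time stands still between calls to the robot, and variables do not carry over. Pictures are saved under pics/ and viewed, at most 10 in all, crops included, and the job is handed in when it is done.

Besides the shell and the picture viewer there is one more tool, called after "Call:" in YAML: its name, and indented under it one key for each argument. move_arm: Moves the arm, as the interface text tells. Its arguments: {"type":"object","properties":{"motion":{"type":"string"},"newtons":{"type":"number"}},"required":["motion"]}

```bash
ls; mkdir -p pics
cat > h.py <<'E'
import numpy as np, cv2
from rig import robot
from scipy.spatial.transform import Rotation as R
def cam(n):
    m=robot.camera_model(n); im,d=robot.camera(n); return im,d,m
def rot(m):
    a=np.array(m["attitude"]); return R.from_quat(a).as_matrix() if a.size==4 else a
def ray(m,px):
    u=cv2.undistortPoints(np.array(px,float).reshape(-1,1,2),np.array(m["mtx"]),np.array(m["D"]))[:,0]
    return np.c_[u,np.ones(len(u))]@rot(m).T, np.array(m["position"])
def plane(m,px,z):
    d,o=ray(m,px); return o+d*((z-o[2])/d[:,2])[:,None]
def pts(m,d):  # world xyz for all pixels
    v,u=np.mgrid[:d.shape[0],:d.shape[1]]
    r,o=ray(m,np.c_[u.ravel(),v.ravel()]); return (o+r*d.reshape(-1,1)).reshape(*d.shape,3)
E
python3 - <<'E'
from h import *
for n in("scene","top"):
    im,d,m=cam(n); cv2.imwrite(f"pics/{n}0.png",im[:,:,::-1]); np.savez(f"{n}0.npz",im=im,d=d)
    print(n,m)
o=robot.get_obs();print(o)
E
```

```text
pics
scene {'mtx': array([[435.66015521,   0.        , 323.10780515],
       [  0.        , 435.66015521, 191.71334369],
       [  0.        ,   0.        ,   1.        ]]), 'D': array([0.04074146, 0.        , 0.        , 0.        , 0.        ]), 'position': array([ 1.22875746, -0.49028361,  0.76209769]), 'attitude': array([ 0.8023563 ,  0.42501479, -0.1894757 , -0.37374557])}
top {'mtx': array([[413.21317716,   0.        , 325.33780982],
       [  0.        , 413.21317716, 197.28050796],
       [  0.        ,   0.        ,   1.        ]]), 'D': array([-0.10639974,  0.        ,  0.        ,  0.        ,  0.        ]), 'position': array([ 0.48867258, -0.0718457 ,  1.09112612]), 'attitude': array([-0.70451973,  0.70699336, -0.04386843,  0.04344995])}
{'time': 0.1, 'q': array([-1.50749697e+00,  5.28350838e-01,  1.43375385e+00, -1.17004275e-05,
        1.18142587e+00, -1.78478851e-01]), 'joint_velocities': array([ 0.00112734, -0.00175336, -0.0038778 ,  0.00115743, -0.00074784,
       -0.00080483]), 'joint_torque': array([-3.33832159e-04, -4.40985990e+01, -1.77150911e+01,  6.35318086e-02,
        5.34290413e-02, -4.44920465e-05]), 'position': array([ 0.14964054, -0.60616242,  0.22968969]), 'tool_rot': array([ 9.92701073e-01,  1.20597021e-01,  5.03699551e-05, -9.67661956e-04]), 'ft_force': array([ 0.23425565,  0.76562811, -1.04881051]), 'moment': array([-0.04808016, -0.00661014, -0.03488838]), 'grip_force': 0.0, 'grip_width': 0.08680616468521016}
```

View pics/top0.png

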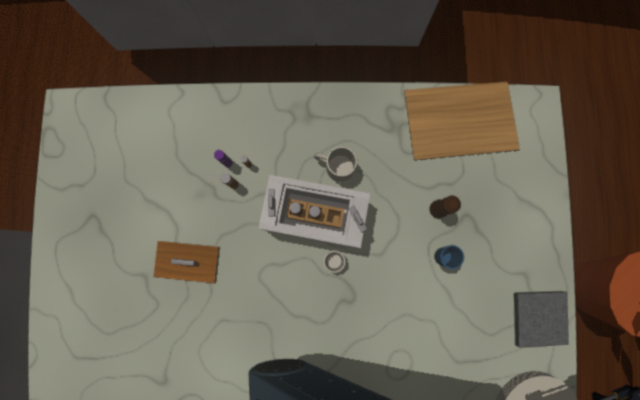

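View pics/scene0.png

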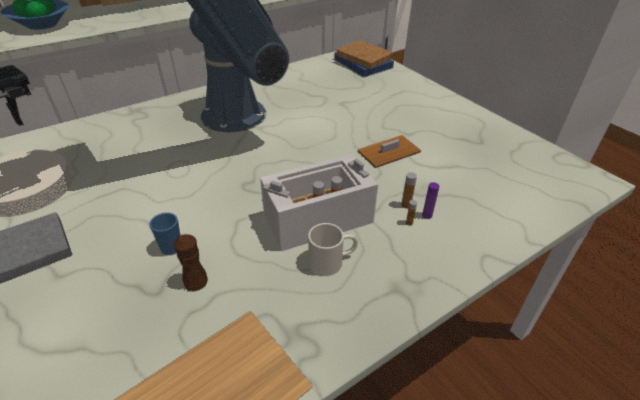

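Candidates for the vial in the top view: brown with steel cap at (231,182), smaller brown at (249,161), purple at (222,157). I choose (231,182), which is the larger brown one, and check it in a crop.

Run:
```python
from h import *
t=np.load("top0.npz");im=t["im"];d=t["d"];m=robot.camera_model("top")
c=im[140:285,145:385];c=cv2.resize(c,None,fx=3.3,fy=3.3,interpolation=cv2.INTER_CUBIC);c=cv2.convertScaleAbs(c,alpha=1.5)
cv2.imwrite("pics/crop1.png",c[:,:,::-1])
P=pts(m,d);np.save("P.npy",P)
for u,v in[(231,182),(226,178),(249,161),(222,157),(272,203),(358,219),(340,215),(296,209),(315,212),(265,225),(187,262),(170,250),(300,260)]: print(u,v,P[v,u].round(4),im[v,u])
def blob(lab,mask,ext=False):
    pm=P[mask]; q,(s),a=cv2.minAreaRect(pm[:,:2].astype(np.float32)*1000); print(lab,mask.sum(),np.round(q,1),np.round(s,1),round(a,1),"zmed",np.median(pm[:,2]).round(4))
v,u=np.mgrid[:400,:640]
Z=P[...,2]
def box(a,b,c,e): return (u>=a)&(u<=b)&(v>=c)&(v<=e)
blob("panel top",box(145,225,235,290)&(Z>.004)&(Z<.016))
blob("handle",box(165,205,250,275)&(Z>.025))
blob("chest rim",box(255,375,170,250)&(Z>.117)&(Z<.1285))
blob("latchL",box(255,290,180,230)&(Z>.129))
blob("latchR",box(335,375,190,240)&(Z>.129))
blob("vial",box(215,242,170,195)&(Z>.09))
blob("small",box(242,260,150,175)&(Z>.03))
```

```text
231 182 [0.6542 0.1633 0.0752] [57 47 37]
226 178 [0.6601 0.1702 0.1001] [137 133 131]
249 161 [0.7153 0.1259 0.039 ] [72 64 53]
222 157 [0.7132 0.1823 0.0982] [71 44 85]
272 203 [0.5929 0.05   0.1488] [77 75 73]
358 219 [ 0.5553 -0.1469  0.1506] [121 116 115]
340 215 [ 0.573  -0.1097  0.0469] [106  82  54]
296 209 [ 0.5821 -0.0029  0.1152] [130 126 124]
315 212 [ 0.5746 -0.0481  0.1178] [127 123 121]
265 225 [0.5437 0.069  0.1249] [163 157 153]
187 262 [0.4538 0.2832 0.0329] [131 126 124]
170 250 [0.4841 0.3382 0.0092] [114  76  41]
300 260 [ 0.4589 -0.0059  0.0019] [136 137 122]
panel top 2356 [451.6 300.1] [144.4 218.5] 0.8 zmed 0.01
handle 123 [465.4 126. ] [ 18.9 397.9] 4.0 zmed 0.0359
chest rim 2339 [577.  -46.1] [243.6 130.4] 79.0 zmed 0.1247
latchL 200 [553.3  14.2] [203.6  69.6] 34.2 zmed 0.1337
latchR 195 [ 534.7 -133.4] [ 58.5 142.1] 59.2 zmed 0.1339
vial 89 [573.7  58.8] [310.9  23.5] 52.6 zmed 0.1006
small 62 [601.8  36.9] [313.4  16.8] 40.8 zmed 0.0687
```

View pics/crop1.png

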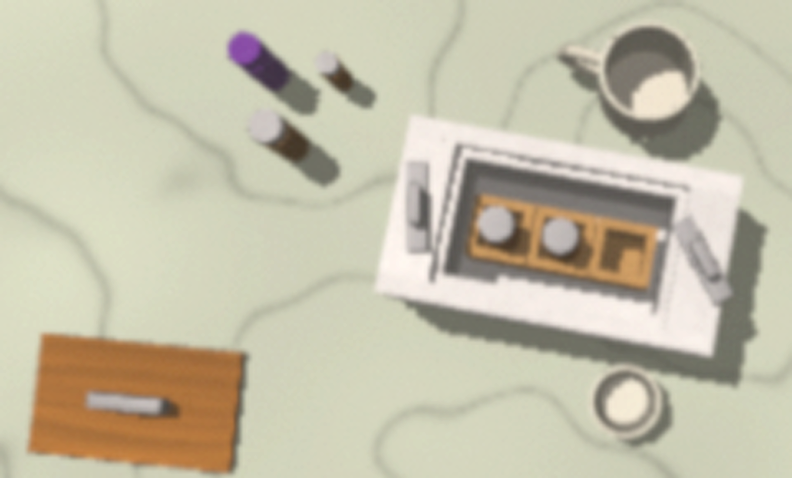

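The crop confirms the choice: the steel-capped brown vial at crop (265,125) is clearly larger than the brown one at (330,62). The right-hand turnbutton at crop (703,258) is swung partly over the recess, and the empty well is at crop (628,250). Next I refine the poses from both views.

```bash
cat >> h.py <<'E'
def rects(im,d,m,c,rad,zlo,zhi,extra=None):
    "minAreaRect (mm) of cleaned depth points in a world disc and height band"
    P=pts(m,d); ok=(d>0)&(np.hypot(P[...,0]-c[0],P[...,1]-c[1])<rad)&(P[...,2]>zlo)&(P[...,2]<zhi)
    if extra is not None: ok&=extra
    n,l,s,_=cv2.connectedComponentsWithStats(ok.astype(np.uint8)); k=1+np.argmax(s[1:,4]); p=P[l==k]
    q,w,a=cv2.minAreaRect((p[:,:2]*1000).astype(np.float32))
    if w[0]<w[1]: a-=90
    return np.round(q,1),np.round(sorted(w),1),round((a+90)%180-90,1),len(p),np.median(p[:,2]).round(4),p
E
python3 - <<'E'
from h import *
for n in("top","scene"):
    t=np.load(n+"0.npz");im=t["im"];d=t["d"];m=robot.camera_model(n)
    for lab,c,r,a,b in[("panel",(.455,.285),.12,.005,.014),("handle",(.455,.285),.05,.027,.045),("chest",(.577,-.046),.15,.119,.1285),("latL",(.597,.053),.045,.129,.16),("finL",(.597,.053),.045,.142,.16),("latR",(.555,-.147),.045,.129,.16),("finR",(.555,-.147),.045,.142,.16),("vialcap",(.66,.168),.03,.094,.11),("cap1",(.582,-.003),.02,.105,.13),("cap2",(.574,-.048),.02,.105,.13),("wellblk",(.57,-.095),.05,.062,.08),("mug",(.66,-.1),.07,.08,.1),("dish",(.46,-.09),.05,.035,.055)]:
        try: q=rects(im,d,m,c,r,a,b); print(n,lab,*q[:5], "mean",q[5].mean(0).round(4))
        except Exception as e: print(n,lab,"none")
    # vial cap by circle of hot pixels
E
```

```text
top panel [455.4 295.7] [ 99.9 171.2] 84.2 2062 0.0102 mean [0.4545 0.2936 0.0101]
top handle [453.5 294.4] [12.2 59.8] 85.8 116 0.0357 mean [0.4536 0.2936 0.0355]
top chest [577.  -46.1] [130.4 243.6] 79.0 2243 0.1248 mean [ 0.5763 -0.0477  0.1247]
top latL [596.3  54.6] [16.7 64. ] -1.7 190 0.1337 mean [0.5959 0.0538 0.1381]
top finL [596.3  54.5] [ 9.5 25.6] 0.8 60 0.1503 mean [0.5962 0.0545 0.1502]
top latR [ 557.9 -147.5] [16.  63.5] 28.3 185 0.1336 mean [ 0.5573 -0.1469  0.138 ]
top finR [ 557.6 -147.7] [10.3 27.5] 28.8 57 0.1503 mean [ 0.5575 -0.1471  0.15  ]
top vialcap [660.7 172.7] [21.9 23.3] -21.3 82 0.1009 mean [0.6606 0.1722 0.1006]
top cap1 [ 5.849e+02 -5.000e-01] [23.5 23.7] 89.4 90 0.1147 mean [ 5.854e-01 -3.000e-04  1.145e-01]
top cap2 [577.2 -45.6] [23.9 23.9] -0.1 95 0.1146 mean [ 0.5767 -0.0463  0.1145]
top wellblk [570.1 -81.9] [46.3 67.5] 79.5 277 0.0705 mean [ 0.5701 -0.0831  0.0706]
top mug [ 693.3 -109.9] [54.4 74.2] 73.3 118 0.0902 mean [ 0.6875 -0.1093  0.0896]
top dish [456.1 -95.2] [52.5 52.8] 89.8 132 0.0448 mean [ 0.4553 -0.0952  0.0443]
scene panel [4
[... 316 characters left out ...]
84]
scene finL [599.4  54.6] [11.9 27.3] -3.0 56 0.149 mean [0.6006 0.054  0.1483]
scene latR [ 560.6 -146.9] [18.  63.1] 27.1 214 0.1343 mean [ 0.5632 -0.1473  0.1383]
scene finR [ 560.  -147.3] [12.7 28.9] 31.2 70 0.1492 mean [ 0.5618 -0.1473  0.1481]
scene vialcap [663.  172.7] [24.5 26.8] -64.7 79 0.0999 mean [0.6642 0.1719 0.0995]
scene cap1 [5.887e+02 5.000e-01] [24.3 24.9] -52.5 88 0.114 mean [ 0.5903 -0.0008  0.1129]
scene cap2 [580.1 -46.2] [24.5 26.3] -86.8 95 0.1138 mean [ 0.5824 -0.0469  0.1127]
scene wellblk [554.7 -74.2] [24.1 52.5] 59.7 101 0.0702 mean [ 0.5561 -0.0747  0.0694]
scene mug [635.6 -95.7] [  7.7 129.9] 78.6 357 0.0903 mean [ 0.6349 -0.0964  0.0899]
scene dish none
```

```bash
cat >> h.py <<'E'
def go(x,y,z,yaw_deg):
    "numbers of a move to a TCP target (m, yaw of tool x in deg, tool down)"
    o=robot.get_obs(); M=R.from_quat(o["tool_rot"]).as_matrix(); p=np.array(o["position"])
    yaw=np.degrees(np.arctan2(M[1,0],M[0,0])); dy=(yaw_deg-yaw+180)%360-180
    print("t",round(o["time"],2),"pos",p.round(4),"yaw",yaw.round(2),"tilt",M[:,2].round(4),"w",round(o["grip_width"],4),"gf",round(o["grip_force"],1),"F",np.round(o["ft_force"],1),"q",np.round(o["q"],2))
    c,s=np.cos(np.radians(yaw)),np.sin(np.radians(yaw)); T=np.array([[c,s,0],[s,-c,0],[0,0,-1]]).T
    print("shift",((np.array([x,y,z])-p)@T/.2).round(4),"turn",round(-dy/180,4))
E
python3 -c "
from h import *
go(.6606,.1725,.26,13.85)"
```

```text
t 0.1 pos [ 0.1496 -0.6062  0.2297] yaw 13.85 tilt [-1.0e-04  1.9e-03 -1.0e+00] w 0.0868 gf 0.0 F [ 0.2  0.8 -1. ] q [-1.51  0.53  1.43 -0.    1.18 -0.18]
shift [ 3.4127 -3.1684 -0.1516] turn 0.0
```

Call:
move_arm:
  motion: "0.2 0.85 -0.79 -0.1 0;0.2 0.85 -0.79 -0.1 0;0.2 0.85 -0.79 -0.1 0;0.2 0.85 -0.79 -0.1 0;0.2 0.85 -0.79 -0.1 0;0.2 0.85 -0.79 -0.1 0;0.2 0.85 -0.79 -0.1 0;0.2 0.85 -0.79 -0.1 0"

```text
time: 0.77
position: [0.2775, -0.4115, 0.2507]
tool_rot: [0.993, 0.122, -0.0, 0.0]
ft_force: [0.7, 0.6, -0.3]
grip_width: 0.0529
grip_force: 0.0
```

Call:
move_arm:
  motion: "0.2 0.85 -0.79 -0.05 0;0.2 0.85 -0.79 -0.05 0;0.2 0.85 -0.79 -0.05 0;0.2 0.85 -0.79 -0.05 0;0.2 0.85 -0.79 -0.05 0;0.2 0.85 -0.79 -0.05 0;0.2 0.85 -0.79 -0.05 0;0.2 0.85 -0.79 -0.05 0"

```text
time: 1.43
position: [0.4047, -0.2192, 0.2605]
tool_rot: [0.993, 0.122, -0.0, 0.001]
ft_force: [0.0, -1.2, -1.0]
grip_width: 0.0523
grip_force: 0.0
```

```bash
python3 -c "
from h import *
go(.6606,.1725,.26,13.85)"
```

```text
t 1.43 pos [ 0.4047 -0.2192  0.2605] yaw 13.96 tilt [-0.     -0.0012 -1.    ] w 0.0523 gf 0.0 F [ 0.  -1.2 -1. ] q [-0.74  0.26  1.79 -0.    1.08  0.59]
shift [ 1.7144 -1.5919  0.0023] turn 0.0006
```

Call:
move_arm:
  motion: "0.2 0.857 -0.796 0 0;0.2 0.857 -0.796 0 0;0.2 0.857 -0.796 0 0;0.2 0.857 -0.796 0 0;0.2 0.857 -0.796 0 0;0.2 0.857 -0.796 0 0;0.2 0.857 -0.796 0 0;0.2 0.857 -0.796 0 0"

```text
time: 2.1
position: [0.5332, -0.0243, 0.26]
tool_rot: [0.993, 0.121, -0.0, 0.0]
ft_force: [-0.2, 0.3, -0.9]
grip_width: 0.0524
grip_force: 0.0
```

Call:
move_arm:
  motion: "0.2 0.857 -0.796 0 0;0.2 0.857 -0.796 0 0;0.2 0.857 -0.796 0 0;0.2 0.857 -0.796 0 0;0.2 0.857 -0.796 0 0;0.2 0.857 -0.796 0 0;0.2 0.857 -0.796 0 0;0.2 0.857 -0.796 0 0;0.2 0.857 -0.796 0 0"

```text
time: 2.85
position: [0.6604, 0.1696, 0.2599]
tool_rot: [0.993, 0.119, -0.001, 0.001]
ft_force: [-1.0, -0.6, 0.0]
grip_width: 0.0519
grip_force: 0.0
```

```bash
python3 -c "
from h import *
go(.6606,.1725,.08,13.85)"
```

```text
t 2.85 pos [0.6604 0.1696 0.2599] yaw 13.7 tilt [-0.002  -0.0014 -1.    ] w 0.0519 gf 0.0 F [-1.  -0.6  0. ] q [ 0.09  0.58  1.24 -0.    1.32  1.42]
shift [ 0.0046 -0.0141  0.8994] turn -0.0008
```

Call:
move_arm:
  motion: "0.2 0.003 -0.012 0.3 0;0.2 0.003 -0.012 0.6 0;0.2 0.003 -0.012 0.9 0;0.2 0.003 -0.012 0.9 0;0.2 0.003 -0.012 0.9 0;0.2 0.003 -0.012 0.9 0;0.2 0.003 -0.012 0.9 0"

```text
time: 3.43
position: [0.6612, 0.1735, 0.0813]
tool_rot: [0.993, 0.12, 0.0, 0.0]
ft_force: [0.0, -0.4, 0.3]
grip_width: 0.0521
grip_force: 0.0
```

Call:
move_arm:
  motion: "-0.6 0 0 0 0;-0.6 0 0 0 0;-0.6 0 0 0 0;-0.6 0 0 0 0;-0.6 0 0 0 0;-0.6 0 0 0 0"
  newtons: 15

```text
time: 3.93
position: [0.6616, 0.175, 0.0818]
tool_rot: [0.993, 0.121, 0.001, 0.0]
ft_force: [0.7, -1.5, 3.2]
grip_width: 0.0254
grip_force: 14.9
```

Call:
move_arm:
  motion: "-0.6 0 0 -0.2 0;-0.6 0 0 -0.4 0;-0.6 0 0 -0.6 0;-0.6 0 0 -0.8 0;-0.6 0 0 -0.95 0;-0.6 0 0 -0.95 0;-0.6 0 0 -0.95 0"

```text
time: 4.52
position: [0.6617, 0.1755, 0.2734]
tool_rot: [0.993, 0.121, 0.003, -0.0]
ft_force: [-0.3, -0.3, -1.6]
grip_width: 0.0256
grip_force: 14.9
```

```bash
python3 -c "
from h import *
go(.5683,-.0925,.27,79.2)"
```

```text
t 4.52 pos [0.6617 0.1755 0.2734] yaw 13.87 tilt [ 5.3e-03  6.0e-04 -1.0e+00] w 0.0256 gf 14.9 F [-0.3 -0.3 -1.6] q [0.1  0.57 1.22 0.   1.34 1.42]
shift [-0.7746  1.1887  0.0168] turn -0.3629
```

Call:
move_arm:
  motion: "-0.6 -0.1 0.15 0 0;-0.6 -0.24 0.37 0 0;-0.6 -0.387 0.594 0 0;-0.6 -0.387 0.594 0 0;-0.6 -0.387 0.594 0 0"

```text
time: 4.93
position: [0.6109, 0.037, 0.268]
tool_rot: [0.993, 0.118, -0.004, 0.0]
ft_force: [-0.3, 0.6, -2.1]
grip_width: 0.0255
grip_force: 14.9
```

Call:
move_arm:
  motion: "-0.6 -0.387 0.594 0 -0.363;-0.6 -0.387 0.594 0 -0.363;-0.6 -0.387 0.594 0 -0.363;-0.6 -0.387 0.594 0 -0.363;-0.6 -0.387 0.594 0 -0.363;-0.6 -0.387 0.594 0 -0.363;-0.6 -0.387 0.594 0 -0.363;-0.6 -0.387 0.594 0 -0.363;-0.6 -0.387 0.594 0 -0.363;-0.6 -0.387 0.594 0 -0.363;-0.6 -0.387 0.594 0 -0.363;-0.6 -0.387 0.594 0 -0.363"

```text
time: 5.93
position: [0.5667, -0.0918, 0.269]
tool_rot: [0.771, 0.637, -0.001, -0.001]
ft_force: [0.9, -0.4, -1.1]
grip_width: 0.0256
grip_force: 14.9
```

```bash
python3 -c "
from h import *
go(.5683,-.0925,.19,79.2)
for n in('top','scene'):
    im,d,m=cam(n); np.savez(n+'1.npz',im=im,d=d)
    if n=='scene': cv2.imwrite('pics/s1.png',cv2.resize(im[60:280,180:460],None,fx=2.5,fy=2.5)[:,:,::-1])
go(.5683,-.0925,.19,79.2)"
```

```text
t 5.93 pos [ 0.5667 -0.0918  0.269 ] yaw 79.15 tilt [-0.0029  0.0014 -1.    ] w 0.0256 gf 14.9 F [ 0.9 -0.4 -1.1] q [-0.36  0.42  1.52  0.    1.21 -0.17]
shift [-0.002   0.0084  0.3949] turn -0.0003
t 6.03 pos [ 0.567  -0.0921  0.2696] yaw 79.16 tilt [-1.7e-03  9.0e-04 -1.0e+00] w 0.0258 gf 14.9 F [0.2 1.1 0.2] q [-0.36  0.42  1.51  0.    1.21 -0.17]
shift [-0.0009  0.0067  0.398 ] turn -0.0002
```

View pics/s1.png

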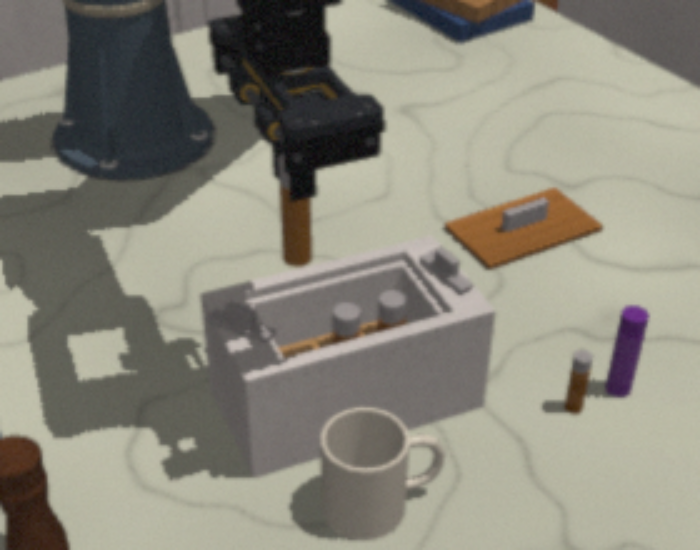

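Run:
```python
from h import *
from scipy.optimize import least_squares
for n,box in(("scene",(288,312,135,166)),("scene",(288,312,135,166))):
    t=np.load("scene1.npz");im=t["im"];d=t["d"];m=robot.camera_model("scene");P=pts(m,d)
    hsv=cv2.cvtColor(im,cv2.COLOR_RGB2HSV); k=np.zeros(d.shape,bool);k[box[2]:box[3],box[0]:box[1]]=1
    k&=(hsv[...,1]>110)&(P[...,2]>.19)&(P[...,2]<.26)&(np.hypot(P[...,0]-.57,P[...,1]+.09)<.04)
    p=P[k]
    f=least_squares(lambda a:np.hypot(p[:,0]-a[0]-a[2]*(p[:,2]-.22),p[:,1]-a[1]-a[3]*(p[:,2]-.22))-.013,[.567,-.092,0,0],loss="soft_l1",f_scale=.001)
    print(k.sum(),p.min(0),p.max(0),f.x,np.abs(f.fun).mean()); break
# check vial standing with scene0 the same way for bias
t=np.load("scene0.npz");im=t["im"];d=t["d"];P=pts(m,d);hsv=cv2.cvtColor(im,cv2.COLOR_RGB2HSV)
k=(hsv[...,1]>110)&(P[...,2]>.01)&(P[...,2]<.085)&(np.hypot(P[...,0]-.66,P[...,1]-.172)<.03);p=P[k]
f=least_squares(lambda a:np.hypot(p[:,0]-a[0]-a[2]*(p[:,2]-.05),p[:,1]-a[1]-a[3]*(p[:,2]-.05))-.013,[.66,.172,0,0],loss="soft_l1",f_scale=.001)
print(k.sum(),f.x)
```

```text
258 [ 0.56645486 -0.1047002   0.19009234] [ 0.58335829 -0.08625125  0.25954453] [ 0.56807215 -0.09071441 -0.01639041  0.0015809 ] 0.0008573338367895353
157 [ 0.661966    0.1745948  -0.00935936 -0.00188231]
```

Call:
move_arm:
  motion: "-0.6 0 0.008 0.1 0;-0.6 0 0.008 0.25 0;-0.6 0 0.008 0.4 0;-0.6 0 0.008 0.55 0;-0.6 0 0.008 0.6 0;-0.6 0 0.008 0.64 0;-0.6 0 0.008 0.64 0"

```text
time: 6.62
position: [0.5685, -0.0927, 0.1414]
tool_rot: [0.771, 0.637, -0.001, -0.001]
ft_force: [0.2, 0.2, -1.9]
grip_width: 0.0254
grip_force: 14.9
```

Call:
move_arm:
  motion: "-0.6 0 0 0.05 0;-0.6 0 0 0.1 0;-0.6 0 0 0.15 0;-0.6 0 0 0.19 0;-0.6 0 0 0.19 0"

```text
time: 7.03
position: [0.5679, -0.0926, 0.1029]
tool_rot: [0.771, 0.637, -0.001, -0.001]
ft_force: [0.0, -0.1, -1.3]
grip_width: 0.0254
grip_force: 14.9
```

```bash
python3 -c "
from h import *
go(.5685,-.0925,.095,79.2)"
```

```text
t 7.03 pos [ 0.5679 -0.0926  0.1029] yaw 79.19 tilt [-0.0027  0.001  -1.    ] w 0.0254 gf 14.9 F [ 0.  -0.1 -1.3] q [-0.36  0.64  1.66 -0.    0.84 -0.17]
shift [0.0012 0.0027 0.0394] turn -0.0001
```

Call:
move_arm:
  motion: "-0.6 0 0 0.015 0;-0.6 0 0 0.027 0;-0.6 0 0 0.036 0;-0.6 0 0 0.036 0"

```text
time: 7.37
position: [0.5689, -0.0929, 0.0972]
tool_rot: [0.771, 0.637, -0.0, -0.0]
ft_force: [0.6, 0.2, -1.8]
grip_width: 0.0254
grip_force: 14.9
```

Call:
move_arm:
  motion: "-0.15 0 0 0 0;-0.15 0 0 0 0;-0.15 0 0 0 0;-0.15 0 0 -0.1 0;-0.15 0 0 -0.3 0;-0.15 0 0 -0.5 0;-0.15 0 0 -0.5 0;-0.15 0 0 -0.5 0"

```text
time: 8.03
position: [0.5708, -0.0936, 0.2005]
tool_rot: [0.77, 0.637, 0.002, 0.003]
ft_force: [-0.5, 0.7, -0.3]
grip_width: 0.037
grip_force: 0.0
```

```bash
python3 -c "
from h import *
go(.5577,-.1476,.2,118.4-180)"
```

```text
t 8.03 pos [ 0.5708 -0.0936  0.2005] yaw 79.2 tilt [ 0.0069 -0.0026 -1.    ] w 0.037 gf 0.0 F [-0.5  0.7 -0.3] q [-0.36  0.5   1.59 -0.    1.05 -0.17]
shift [-0.2777 -0.014   0.0026] turn 0.7822
```

Call:
move_arm:
  motion: "-0.15 -0.278 -0.014 0 0.282;-0.15 -0.278 -0.014 0 0.282;-0.15 -0.278 -0.014 0 0.282;-0.15 -0.278 -0.014 0 0.282;-0.15 -0.278 -0.014 0 0.282;-0.15 -0.278 -0.014 0 0.282;-0.15 -0.278 -0.014 0 0.282;-0.15 -0.278 -0.014 0 0.282;-0.15 -0.278 -0.014 0 0.282;-0.15 -0.278 -0.014 0 0.282"

```text
time: 8.87
position: [0.5552, -0.1468, 0.1965]
tool_rot: [0.969, 0.247, -0.001, -0.001]
ft_force: [-0.3, 0.4, 0.1]
grip_width: 0.0372
grip_force: 0.0
```

```bash
python3 -c "
from h import *
im,d,m=cam('scene')
q=rects(im,d,m,(.571,-.092),.02,.105,.13);print(q[:5])
go(.5582,-.1476,.1428,28.5)"
```

```text
(array([572.2, -93.3]), array([25.5, 26.6]), -76.8, 96, np.float64(0.1145))
t 8.92 pos [ 0.5553 -0.1468  0.1967] yaw 28.56 tilt [-1.2e-03  6.0e-04 -1.0e+00] w 0.037 gf 0.0 F [-0.3 -0.7 -0.4] q [-0.45  0.5   1.6  -0.    1.05  0.62]
shift [0.0107 0.0103 0.2696] turn 0.0003
```

Call:
move_arm:
  motion: "-0.15 0.01 0.01 0.1 0;-0.15 0.01 0.01 0.2 0;-0.15 0.01 0.01 0.26 0;-0.15 0.01 0.01 0.26 0;-0.15 0.01 0.01 0.26 0"

```text
time: 9.33
position: [0.558, -0.1476, 0.1447]
tool_rot: [0.969, 0.246, -0.001, -0.001]
ft_force: [-0.2, 0.7, 0.2]
grip_width: 0.0369
grip_force: 0.0
```

Call:
move_arm:
  motion: "-0.9 0 0 0 0;-0.9 0 0 0 0;-0.9 0 0 0 0;-0.9 0 0 0 0;-0.9 0 0 0 0"
  newtons: 10

```text
time: 9.75
position: [0.5587, -0.148, 0.146]
tool_rot: [0.969, 0.246, 0.0, 0.0]
ft_force: [-0.7, -0.0, 0.1]
grip_width: 0.012
grip_force: 0.0
```

Call:
move_arm:
  motion: "-1 0 0 0 0;-1 0 0 0 0;-1 0 0 0 0.03;-1 0 0 0 0.06;-1 0 0 0 0.1;-1 0 0 0 0.13;-1 0 0 0 0.17;-1 0 0 0 0.2;-1 0 0 0 0.218;-1 0 0 0 0.218;-1 0 0 0 0.218;-1 0 0 0 0.218"

```text
time: 10.75
position: [0.5585, -0.1473, 0.1458]
tool_rot: [0.996, -0.093, 0.0, -0.0]
ft_force: [-0.9, 3.1, 5.9]
grip_width: 0.0099
grip_force: 10.0
```

Call:
move_arm:
  motion: "-0.15 0 0 0 0;-0.15 0 0 0 0;-0.15 0 0 0 0;-0.15 0 0 -0.1 0;-0.15 0 0 -0.3 0;-0.15 0 0 -0.5 0;-0.15 0 0 -0.6 0;-0.15 0 0 -0.6 0"

```text
time: 11.42
position: [0.5616, -0.1495, 0.2709]
tool_rot: [0.996, -0.094, 0.006, 0.002]
ft_force: [-0.1, -0.9, 0.4]
grip_width: 0.0363
grip_force: 0.0
```

```bash
python3 -c "
from h import *
im,d,m=cam('scene')
print(rects(im,d,m,(.56,-.147),.045,.129,.16)[:5])
print(rects(im,d,m,(.599,.055),.045,.129,.16)[:5])
go(.4536,.294,.26,-4.8)"
```

```text
(array([ 559.5, -147.2]), array([15.4, 67.3]), -9.8, 159, np.float64(0.1342))
(array([597.9,  54.7]), array([16.8, 63.6]), 0.4, 171, np.float64(0.1342))
t 11.47 pos [ 0.56   -0.1488  0.268 ] yaw -10.78 tilt [ 0.0057 -0.0031 -1.    ] w 0.0367 gf 0.0 F [-0.5  0.7  0.1] q [-0.45  0.42  1.51 -0.    1.2   1.31]
shift [-0.9366 -2.0754  0.0399] turn -0.0332
```

Call:
move_arm:
  motion: "-0.15 -0.312 -0.692 0 0;-0.15 -0.312 -0.692 0 0;-0.15 -0.312 -0.692 0 0;-0.15 -0.312 -0.692 0 0;-0.15 -0.312 -0.692 0 0;-0.15 -0.312 -0.692 0 0"

```text
time: 11.97
position: [0.5217, 0.0011, 0.2637]
tool_rot: [0.996, -0.093, -0.002, 0.0]
ft_force: [0.2, -0.5, -0.7]
grip_width: 0.0373
grip_force: 0.0
```

Call:
move_arm:
  motion: "-0.15 -0.312 -0.692 0 0;-0.15 -0.312 -0.692 0 0;-0.15 -0.312 -0.692 0 0;-0.15 -0.312 -0.692 0 0;-0.15 -0.312 -0.692 0 0;-0.15 -0.312 -0.692 0 0"

```text
time: 12.47
position: [0.4879, 0.1473, 0.2644]
tool_rot: [0.996, -0.093, -0.0, 0.001]
ft_force: [-0.0, 0.5, 0.5]
grip_width: 0.0369
grip_force: 0.0
```

Call:
move_arm:
  motion: "-0.15 -0.312 -0.692 0 -0.4;-0.15 -0.312 -0.692 0 -0.4;-0.15 -0.312 -0.692 0 -0.4;-0.15 -0.312 -0.692 0 -0.4;-0.15 -0.312 -0.692 0 -0.4;-0.15 -0.312 -0.692 0 -0.4;-0.15 -0.312 -0.692 0 -0.4;-0.15 -0.312 -0.692 0 -0.4;-0.15 -0.312 -0.692 0 -0.4;-0.15 -0.312 -0.692 0 -0.4;-0.15 -0.312 -0.692 0 -0.4;-0.15 -0.312 -0.692 0 -0.4"

```text
time: 13.47
position: [0.4537, 0.2935, 0.2648]
tool_rot: [0.862, 0.507, -0.0, 0.0]
ft_force: [0.3, -0.5, -0.1]
grip_width: 0.0369
grip_force: 0.0
```

```bash
python3 -c "
from h import *
go(.4543,.2949,.12,85)"
```

```text
t 13.47 pos [0.4537 0.2935 0.2648] yaw 60.89 tilt [-3.e-04 -8.e-04 -1.e+00] w 0.0369 gf 0.0 F [ 0.3 -0.5 -0.1] q [ 0.37  0.37  1.6  -0.    1.17  0.88]
shift [ 0.0076 -0.001   0.724 ] turn -0.134
```

Call:
move_arm:
  motion: "-0.15 0.008 0 0.2 -0.134;-0.15 0.008 0 0.4 -0.134;-0.15 0.008 0 0.6 -0.134;-0.15 0.008 0 0.725 -0.134;-0.15 0.008 0 0.725 -0.134;-0.15 0.008 0 0.725 -0.134"

```text
time: 13.97
position: [0.4531, 0.2956, 0.1192]
tool_rot: [0.737, 0.676, -0.002, -0.001]
ft_force: [-0.2, 0.7, 0.4]
grip_width: 0.037
grip_force: 0.0
```

Call:
move_arm:
  motion: "-0.15 0 0 0.15 0;-0.15 0 0 0.3 0;-0.15 0 0 0.4 0;-0.15 0 0 0.46 0;-0.15 0 0 0.48 0;-0.15 0 0 0.48 0"

```text
time: 14.47
position: [0.4547, 0.2968, 0.0253]
tool_rot: [0.736, 0.677, 0.001, 0.0]
ft_force: [0.4, -0.5, -0.5]
grip_width: 0.0368
grip_force: 0.0
```

```bash
python3 -c "
from h import *
go(.4543,.2949,.022,85)"
```

```text
t 14.47 pos [0.4547 0.2968 0.0253] yaw 85.2 tilt [ 2.2e-03  8.0e-04 -1.0e+00] w 0.0368 gf 0.0 F [ 0.4 -0.5 -0.5] q [ 0.37  0.74  1.78 -0.    0.62  0.46]
shift [-0.0096 -0.001   0.0165] turn 0.0011
```

Call:
move_arm:
  motion: "-0.15 -0.008 0 0.013 0;-0.15 -0.008 0 0.013 0;-1 -0.008 0 0.013 0;-1 -0.008 0 0.013 0;-1 -0.008 0 0.013 0;-1 -0.008 0 0.013 0;-1 -0.008 0 0.013 0;-1 -0.008 0 0.013 0;-1 -0.008 0 0.013 0"
  newtons: 35

```text
time: 15.22
position: [0.4537, 0.2951, 0.0221]
tool_rot: [0.736, 0.678, 0.001, 0.0]
ft_force: [1.0, -0.8, 3.2]
grip_width: 0.0115
grip_force: 35.0
```

Call:
move_arm:
  motion: "-1 0 0 0 0;-1 0 0 -0.1 0;-1 0 0 -0.25 0;-1 0 0 -0.4 0;-1 0 0 -0.6 0;-1 0 0 -0.8 0;-1 0 0 -1 0;-1 0 0 -1 0;-1 0 0 -1 0"

```text
time: 15.97
position: [0.4537, 0.2953, 0.2237]
tool_rot: [0.735, 0.678, 0.002, 0.001]
ft_force: [-0.2, -0.3, -2.3]
grip_width: 0.0115
grip_force: 35.0
```

```bash
python3 -c "
from h import *
go(.577,-.0465,.23,79.2)"
```

```text
t 15.97 pos [0.4537 0.2953 0.2237] yaw 85.34 tilt [ 0.0039  0.0016 -1.    ] w 0.0115 gf 35.0 F [-0.2 -0.3 -2.3] q [0.37 0.42 1.65 0.   1.06 0.45]
shift [-1.6533  0.7537 -0.0317] turn 0.0341
```

Call:
move_arm:
  motion: "-1 -0.2 0.09 0 0;-1 -0.4 0.18 0 0;-1 -0.6 0.27 0 0;-1 -0.826 0.377 0 0;-1 -0.826 0.377 0 0;-1 -0.826 0.377 0 0;-1 -0.826 0.377 0 0"

```text
time: 16.55
position: [0.5129, 0.1233, 0.2193]
tool_rot: [0.736, 0.677, -0.002, -0.002]
ft_force: [-1.0, 0.7, -2.9]
grip_width: 0.0117
grip_force: 35.0
```

Call:
move_arm:
  motion: "-1 -0.2 0.09 0 0.034;-1 -0.4 0.18 0 0.034;-1 -0.6 0.27 0 0.034;-1 -0.75 0.34 0 0.034;-1 -0.826 0.377 0 0.034;-1 -0.826 0.377 0 0.034;-1 -0.826 0.377 0 0.034;-1 -0.826 0.377 0 0.034"

```text
time: 17.22
position: [0.5747, -0.0443, 0.2205]
tool_rot: [0.77, 0.638, -0.001, -0.002]
ft_force: [0.1, 0.6, -1.7]
grip_width: 0.0118
grip_force: 35.0
```

```bash
python3 -c "
from h import *
for n in('top','scene'):
    im,d,m=cam(n); np.savez(n+'2.npz',im=im,d=d); o=robot.get_obs()
    print(n,o['position'].round(4)); 
    for z in((.195,.225),):
        q=rects(im,d,m,(.577,-.0465),.12,*z); print(q[:5])
    if n=='scene': cv2.imwrite('pics/s2.png',cv2.resize(im[60:280,180:460],None,fx=2.5,fy=2.5)[:,:,::-1])
go(.577,-.0465,.19,79.2)"
```

```text
top [ 0.5748 -0.0442  0.2209]
(array([ 559.9, -114. ]), array([24.4, 96.5]), -12.1, 347, np.float64(0.2083))
scene [ 0.5751 -0.0443  0.2212]
(array([576.6, -42.6]), array([ 98.6, 167.1]), 79.1, 1760, np.float64(0.2085))
t 17.32 pos [ 0.5751 -0.0443  0.2212] yaw 79.34 tilt [-0.0023  0.0012 -1.    ] w 0.0117 gf 35.0 F [ 0.5  0.5 -2.7] q [-0.27  0.47  1.56  0.    1.11 -0.09]
shift [-0.0089  0.0114  0.1559] turn 0.0008
```

View pics/s2.png

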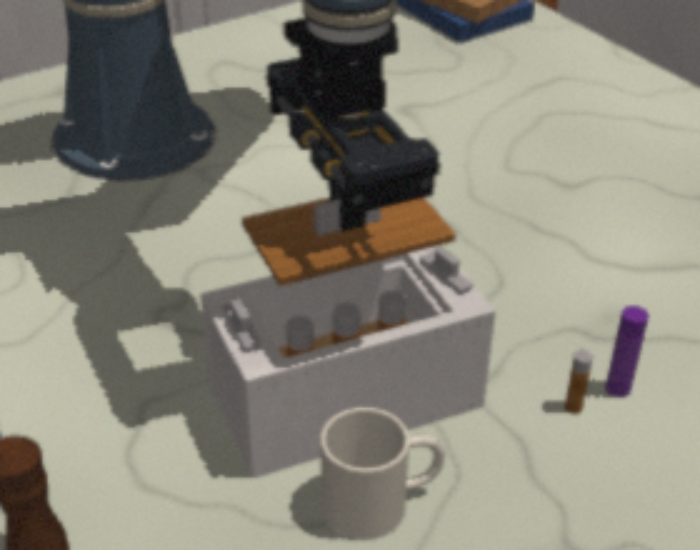

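Call:
move_arm:
  motion: "-1 -0.012 0.0155 0.1 0.001;-1 -0.012 0.0155 0.2 0.001;-1 -0.012 0.0155 0.28 0.001;-1 -0.012 0.0155 0.315 0.001;-1 -0.012 0.0155 0.315 0.001;-1 -0.012 0.0155 0.315 0.001"

```text
time: 17.82
position: [0.5789, -0.0487, 0.1589]
tool_rot: [0.771, 0.637, -0.0, -0.0]
ft_force: [-0.5, 0.5, -1.3]
grip_width: 0.012
grip_force: 35.0
```

```bash
python3 -c "
from h import *
go(.577,-.0465,.137,79.2)
for n in('scene',):
    im,d,m=cam(n)
    hsv=cv2.cvtColor(im,cv2.COLOR_RGB2HSV)
    q=rects(im,d,m,(.577,-.0465),.13,.139,.155,hsv[...,1]>70); print(q[:5])
    print(rects(im,d,m,(.577,-.0465),.16,.117,.1275,hsv[...,1]<60)[:5])
    print(rects(im,d,m,(.56,-.147),.045,.129,.16,hsv[...,1]<70)[:5]); print(rects(im,d,m,(.599,.055),.045,.129,.16,hsv[...,1]<70)[:5])
    cv2.imwrite('pics/s3.png',cv2.resize(im[120:260,250:390],None,fx=4,fy=4)[:,:,::-1])
"
```

```text
t 17.82 pos [ 0.5789 -0.0487  0.1589] yaw 79.09 tilt [-3.e-04  2.e-04 -1.e+00] w 0.012 gf 35.0 F [-0.5  0.5 -1.3] q [-0.28  0.56  1.61  0.    0.97 -0.09]
shift [ 0.0091 -0.0112  0.1095] turn -0.0006
(array([581.8, -47.2]), array([ 96.5, 166.8]), 78.9, 1479, np.float64(0.1465))
(array([579.5, -44.8]), array([134.7, 245. ]), 78.7, 1250, np.float64(0.1245))
(array([ 561.1, -147.3]), array([15.6, 64. ]), -9.1, 158, np.float64(0.1345))
(array([600.2,  55.5]), array([17.3, 60.5]), 1.6, 160, np.float64(0.1354))
```

View pics/s3.png

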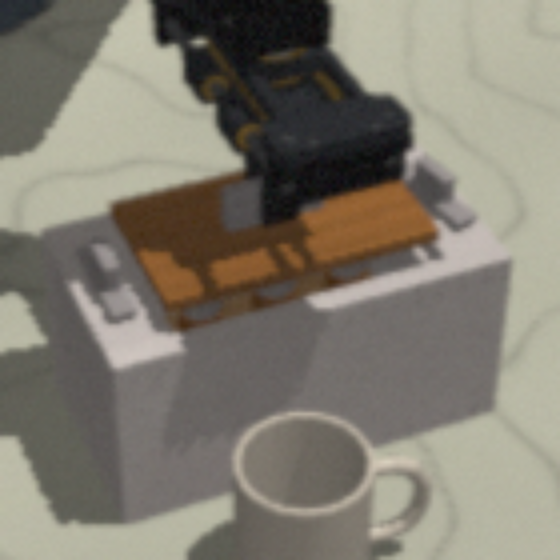

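Call:
move_arm:
  motion: "-1 0.006 -0.01 0 0;-1 0.006 -0.01 0 0;-1 0.006 -0.01 0.04 0;-1 0.006 -0.01 0.06 0;-1 0.006 -0.01 0.07 0;-1 0.006 -0.01 0.07 0"

```text
time: 18.37
position: [0.5766, -0.048, 0.1439]
tool_rot: [0.772, 0.636, -0.0, -0.001]
ft_force: [-0.6, -1.5, -3.3]
grip_width: 0.0117
grip_force: 35.0
```

```bash
python3 -c "
from h import *
go(.577,-.0465,.136,79.2)
im,d,m=cam('scene')
hsv=cv2.cvtColor(im,cv2.COLOR_RGB2HSV)
print(rects(im,d,m,(.577,-.0465),.13,.122,.145,hsv[...,1]>70)[:5])
go(.577,-.0465,.136,79.2)
"
```

```text
t 18.37 pos [ 0.5766 -0.048   0.1439] yaw 79.0 tilt [-1.7e-03  5.0e-04 -1.0e+00] w 0.0117 gf 35.0 F [-0.6 -1.5 -3.3] q [-0.28  0.58  1.63  0.    0.93 -0.08]
shift [0.0078 0.0004 0.0395] turn -0.0011
(array([575.9, -47. ]), array([107.3, 164.9]), 78.8, 1501, np.float64(0.1315))
t 18.42 pos [ 0.5769 -0.0481  0.1442] yaw 79.0 tilt [-1.1e-03  3.0e-04 -1.0e+00] w 0.0119 gf 35.0 F [ 0.2 -0.3 -2. ] q [-0.28  0.58  1.63  0.    0.93 -0.08]
shift [ 0.0078 -0.0009  0.041 ] turn -0.0011
```

Nudge +1 mm along the panel and lower it gently.

Call:
move_arm:
  motion: "-1 0.005 0 0.005 -0.001;-1 0.005 0 0.012 -0.001;-1 0.005 0 0.02 -0.001;-1 0.005 0 0.028 -0.001;-1 0.005 0 0.035 -0.001;-1 0.005 0 0.035 -0.001"

```text
time: 18.92
position: [0.5771, -0.047, 0.1374]
tool_rot: [0.771, 0.637, -0.0, -0.0]
ft_force: [-0.8, 0.1, -2.7]
grip_width: 0.0116
grip_force: 35.0
```

```bash
python3 -c "
from h import *
go(.577,-.0465,.136,79.2)
im,d,m=cam('scene')
hsv=cv2.cvtColor(im,cv2.COLOR_RGB2HSV)
q=rects(im,d,m,(.577,-.0465),.13,.11,.145,hsv[...,1]>70);print(q[:5])
p=q[5];A=np.c_[p[:,:2]-[.577,-.0465],np.ones(len(p))];print(np.linalg.lstsq(A,p[:,2],rcond=None)[0])
"
```

```text
t 18.92 pos [ 0.5771 -0.047   0.1374] yaw 79.19 tilt [-7.e-04  2.e-04 -1.e+00] w 0.0116 gf 35.0 F [-0.8  0.1 -2.7] q [-0.27  0.59  1.63  0.    0.92 -0.09]
shift [ 0.0025 -0.0012  0.0069] turn -0.0
(array([576.9, -46.2]), array([103.3, 167.3]), 80.6, 1384, np.float64(0.1251))
[-0.00322335  0.00342185  0.12521443]
```

Call:
move_arm:
  motion: "-1 0.001 0 0.004 0;-1 0.001 0 0.008 0;-1 0.001 0 0.01 0;-1 0.001 0 0.01 0"

```text
time: 19.3
position: [0.5775, -0.0469, 0.1361]
tool_rot: [0.771, 0.637, 0.0, 0.0]
ft_force: [-0.6, 1.1, 1.1]
grip_width: 0.0116
grip_force: 35.0
```

Call:
move_arm:
  motion: "-0.3 0 0 0 0;-0.3 0 0 0 0;-0.3 0 0 0 0;-0.3 0 0 0 0;-0.3 0 0 -0.1 0;-0.3 0 0 -0.25 0;-0.3 0 0 -0.4 0;-0.3 0 0 -0.4 0;-0.3 0 0 -0.4 0"

```text
time: 20.05
position: [0.5787, -0.0472, 0.2178]
tool_rot: [0.771, 0.637, 0.001, 0.002]
ft_force: [-0.3, -0.6, -1.0]
grip_width: 0.0306
grip_force: 0.0
```

```bash
python3 -c "
from h import *
im,d,m=cam('scene')
hsv=cv2.cvtColor(im,cv2.COLOR_RGB2HSV)
q=rects(im,d,m,(.577,-.0465),.13,.11,.145,hsv[...,1]>70);print(q[:5])
p=q[5];A=np.c_[p[:,:2]-[.577,-.0465],np.ones(len(p))];print(np.linalg.lstsq(A,p[:,2],rcond=None)[0])
print(rects(im,d,m,(.577,-.0465),.16,.117,.1275,hsv[...,1]<60)[:5])
go(.558,-.1476,.217,-10.8)
"
```

```text
(array([578.2, -46.7]), array([101.1, 169.4]), 79.8, 1617, np.float64(0.1239))
[0.00239505 0.00135825 0.12389385]
(array([579.2, -45.2]), array([135.1, 244.7]), 79.5, 1717, np.float64(0.1245))
t 20.1 pos [ 0.5774 -0.0469  0.2161] yaw 79.2 tilt [ 9.e-04 -3.e-04 -1.e+00] w 0.0302 gf 0.0 F [-0.   0.1  0.1] q [-0.27  0.48  1.57 -0.    1.09 -0.09]
shift [-0.5127 -0.001  -0.0043] turn 0.5
```

Call:
move_arm:
  motion: "-0.3 -0.51 0 0 0.3;-0.3 -0.51 0 0 0.3;-0.3 -0.51 0 0 0.3;-0.3 -0.51 0 0 0.3;-0.3 -0.51 0 0 0.3;-0.3 -0.51 0 0 0.3;-0.3 -0.51 0 0 0.3;-0.3 -0.51 0 0 0.3;-0.3 -0.51 0 0 0.3"

```text
time: 20.85
position: [0.5571, -0.1467, 0.2138]
tool_rot: [0.976, 0.217, -0.002, -0.001]
ft_force: [-0.0, 0.3, 1.2]
grip_width: 0.0307
grip_force: 0.0
```

Call:
move_arm:
  motion: "-0.3 0 0 0 0.2;-0.3 0 0 0 0.2;-0.3 0 0 0 0.2;-0.3 0 0 0 0.2;-0.3 0 0 0 0.2;-0.3 0 0 0 0.2;-0.3 0 0 0 0.2"

```text
time: 21.43
position: [0.5577, -0.1468, 0.2147]
tool_rot: [0.996, -0.092, -0.001, -0.0]
ft_force: [-1.1, 0.6, -0.7]
grip_width: 0.0306
grip_force: 0.0
```

```bash
python3 -c "
from h import *
go(.5582,-.1476,.1435,-10.8)
"
```

```text
t 21.43 pos [ 0.5577 -0.1468  0.2147] yaw -10.56 tilt [-2.e-03  9.e-04 -1.e+00] w 0.0306 gf 0.0 F [-1.1  0.6 -0.7] q [-0.45  0.48  1.57 -0.    1.09  1.3 ]
shift [0.0033 0.0035 0.356 ] turn 0.0013
```

Descend, grip, turn +90° (tool −0.5).

Call:
move_arm:
  motion: "-0.3 0.003 0.003 0.15 0;-0.3 0.003 0.003 0.28 0;-0.3 0.003 0.003 0.35 0;-0.3 0.003 0.003 0.35 0;-0.3 0.003 0.003 0.35 0;-1 0.003 0.003 0.35 0;-1 0.003 0.003 0.35 0;-1 0.003 0.003 0.35 0;-1 0.003 0.003 0.35 0;-1 0.003 0.003 0.35 0;-1 0.003 0.003 0.35 0;-1 0.003 0.003 0.35 0"
  newtons: 12

```text
time: 22.43
position: [0.5594, -0.1475, 0.1468]
tool_rot: [0.996, -0.094, 0.001, -0.0]
ft_force: [0.1, 2.4, 6.6]
grip_width: 0.0096
grip_force: 12.0
```

Call:
move_arm:
  motion: "-1 0 0 0 -0.03;-1 0 0 0 -0.06;-1 0 0 0 -0.1;-1 0 0 0 -0.13;-1 0 0 0 -0.17;-1 0 0 0 -0.2;-1 0 0 0 -0.23;-1 0 0 0 -0.25;-1 0 0 0 -0.25;-1 0 0 0 -0.25"

```text
time: 23.27
position: [0.5594, -0.1473, 0.1468]
tool_rot: [0.956, 0.294, 0.001, 0.0]
ft_force: [0.9, 4.0, 6.3]
grip_width: 0.0099
grip_force: 12.0
```

```bash
python3 -c "
from h import *
go(.5582,-.1476,.1435,79.2)
im,d,m=cam('scene');hsv=cv2.cvtColor(im,cv2.COLOR_RGB2HSV)
print(rects(im,d,m,(.56,-.147),.045,.129,.137,hsv[...,1]<70)[:5])
"
```

```text
t 23.27 pos [ 0.5594 -0.1473  0.1468] yaw 34.21 tilt [ 1.7e-03  4.0e-04 -1.0e+00] w 0.0099 gf 12.0 F [0.9 4.  6.3] q [-0.45  0.57  1.63  0.    0.94  0.52]
shift [-0.0058 -0.0022  0.0164] turn -0.25
(array([ 565.3, -143.5]), array([16.2, 52.5]), 35.8, 74, np.float64(0.132))
```

Call:
move_arm:
  motion: "-1 0 0 0 -0.03;-1 0 0 0 -0.06;-1 0 0 0 -0.1;-1 0 0 0 -0.13;-1 0 0 0 -0.17;-1 0 0 0 -0.2;-1 0 0 0 -0.23;-1 0 0 0 -0.25;-1 0 0 0 -0.25;-1 0 0 0 -0.25"

```text
time: 24.15
position: [0.5592, -0.1472, 0.1468]
tool_rot: [0.77, 0.637, 0.001, 0.0]
ft_force: [-0.4, 4.1, 6.7]
grip_width: 0.01
grip_force: 12.0
```

Call:
move_arm:
  motion: "-0.3 0 0 0 0;-0.3 0 0 0 0;-0.3 0 0 0 0;-0.3 0 0 -0.1 0;-0.3 0 0 -0.25 0;-0.3 0 0 -0.4 0;-0.3 0 0 -0.4 0;-0.3 0 0 -0.4 0"

```text
time: 24.82
position: [0.5598, -0.1486, 0.2275]
tool_rot: [0.771, 0.637, 0.001, 0.002]
ft_force: [0.7, 0.2, -0.2]
grip_width: 0.0304
grip_force: 0.0
```

```bash
python3 -c "
from h import *
im,d,m=cam('scene');hsv=cv2.cvtColor(im,cv2.COLOR_RGB2HSV)
print(rects(im,d,m,(.56,-.147),.045,.129,.16,hsv[...,1]<70)[:5])
print(rects(im,d,m,(.599,.055),.045,.129,.16,hsv[...,1]<70)[:5])
go(.5965,.0547,.226,0)
"
```

```text
(array([ 560.1, -146.8]), array([18. , 61.6]), 78.9, 219, np.float64(0.1339))
(array([599.1,  55.2]), array([17.8, 63.1]), -1.1, 169, np.float64(0.1345))
t 24.87 pos [ 0.5586 -0.148   0.2259] yaw 79.19 tilt [ 3.e-04 -6.e-04 -1.e+00] w 0.0306 gf 0.0 F [-0.6  0.6 -1.2] q [-0.45  0.47  1.56 -0.    1.11 -0.26]
shift [ 1.0311e+00 -4.1000e-03 -6.0000e-04] turn 0.4399
```

Call:
move_arm:
  motion: "-0.3 0.51 -0.002 0 0;-0.3 0.51 -0.002 0 0;-0.3 0.51 -0.002 0 0;-0.3 0.51 -0.002 0 0;-0.3 0.51 -0.002 0 0"

```text
time: 25.28
position: [0.5765, -0.0464, 0.224]
tool_rot: [0.77, 0.638, -0.001, -0.001]
ft_force: [-0.0, -0.1, -1.2]
grip_width: 0.0305
grip_force: 0.0
```

Call:
move_arm:
  motion: "-0.3 0.52 -0.002 0 0.44;-0.3 0.52 -0.002 0 0.44;-0.3 0.52 -0.002 0 0.44;-0.3 0.52 -0.002 0 0.44;-0.3 0.52 -0.002 0 0.44;-0.3 0.52 -0.002 0 0.44;-0.3 0.52 -0.002 0 0.44;-0.3 0.52 -0.002 0 0.44;-0.3 0.52 -0.002 0 0.44;-0.3 0.52 -0.002 0 0.44;-0.3 0.52 -0.002 0 0.44;-0.3 0.52 -0.002 0 0.44"

```text
time: 26.28
position: [0.5962, 0.0528, 0.2246]
tool_rot: [1.0, -0.003, -0.001, 0.0]
ft_force: [0.6, 0.1, -0.2]
grip_width: 0.0302
grip_force: 0.0
```

```bash
python3 -c "
from h import *
go(.5968,.0547,.1445,0)
"
```

```text
t 26.28 pos [0.5962 0.0528 0.2246] yaw -0.38 tilt [-2.1e-03 -6.0e-04 -1.0e+00] w 0.0302 gf 0.0 F [ 0.6  0.1 -0.2] q [-0.1   0.5   1.51 -0.    1.14  1.48]
shift [ 0.0029 -0.0094  0.4003] turn -0.0021
```

Call:
move_arm:
  motion: "-0.3 0.003 -0.009 0.15 0;-0.3 0.003 -0.009 0.3 0;-0.3 0.003 -0.009 0.39 0;-0.3 0.003 -0.009 0.39 0;-0.3 0.003 -0.009 0.39 0;-1 0.003 -0.009 0.39 0;-1 0.003 -0.009 0.39 0;-1 0.003 -0.009 0.39 0;-1 0.003 -0.009 0.39 0;-1 0.003 -0.009 0.39 0;-1 0.003 -0.009 0.39 0;-1 0.003 -0.009 0.39 0"

```text
time: 27.28
position: [0.5981, 0.0551, 0.1491]
tool_rot: [1.0, 0.0, 0.001, 0.001]
ft_force: [-0.2, -5.4, 4.0]
grip_width: 0.0096
grip_force: 12.0
```

Call:
move_arm:
  motion: "-1 0 0 0 -0.03;-1 0 0 0 -0.06;-1 0 0 0 -0.1;-1 0 0 0 -0.13;-1 0 0 0 -0.17;-1 0 0 0 -0.2;-1 0 0 0 -0.23;-1 0 0 0 -0.25;-1 0 0 0 -0.25;-1 0 0 0 -0.25"

```text
time: 28.12
position: [0.598, 0.0553, 0.1491]
tool_rot: [0.924, 0.383, 0.001, 0.002]
ft_force: [-0.8, -4.6, 5.8]
grip_width: 0.0101
grip_force: 12.0
```

```bash
python3 -c "
from h import *
go(.5968,.0547,.1445,79.2)
"
```

```text
t 28.12 pos [0.598  0.0553 0.1491] yaw 44.98 tilt [ 0.0022 -0.0023 -1.    ] w 0.0101 gf 12.0 F [-0.8 -4.6  5.8] q [-0.09  0.6   1.57 -0.    0.97  0.69]
shift [-0.0063 -0.0023  0.0229] turn -0.1901
```

Call:
move_arm:
  motion: "-1 0 0 0 -0.03;-1 0 0 0 -0.06;-1 0 0 0 -0.1;-1 0 0 0 -0.13;-1 0 0 0 -0.16;-1 0 0 0 -0.19;-1 0 0 0 -0.19;-1 0 0 0 -0.19;-1 0 0 0 -0.19"

```text
time: 28.87
position: [0.5979, 0.0553, 0.1491]
tool_rot: [0.771, 0.637, 0.0, 0.001]
ft_force: [-0.9, -5.7, 5.3]
grip_width: 0.0101
grip_force: 12.0
```

Call:
move_arm:
  motion: "-0.3 0 0 0 0;-0.3 0 0 0 0;-0.3 0 0 0 0;-0.3 0 0 -0.1 0;-0.3 0 0 -0.3 0;-0.3 0 0 -0.5 0;-0.3 0 0 -0.7 0;-0.3 0 0 -0.7 0;-0.3 0 0 -0.7 0"

```text
time: 29.62
position: [0.5987, 0.057, 0.2907]
tool_rot: [0.77, 0.637, 0.003, 0.002]
ft_force: [-0.3, 0.2, -0.8]
grip_width: 0.0307
grip_force: 0.0
```

```bash
python3 -c "
from h import *
im,d,m=cam('scene');hsv=cv2.cvtColor(im,cv2.COLOR_RGB2HSV)
print(rects(im,d,m,(.56,-.147),.045,.129,.16,hsv[...,1]<70)[:5])
print(rects(im,d,m,(.599,.055),.045,.129,.16,hsv[...,1]<70)[:5])
q=rects(im,d,m,(.577,-.0465),.13,.11,.145,hsv[...,1]>70);print(q[:5])
p=q[5];A=np.c_[p[:,:2]-[.577,-.0465],np.ones(len(p))];print(np.linalg.lstsq(A,p[:,2],rcond=None)[0])
cv2.imwrite('pics/s4.png',im[40:300,100:460][:,:,::-1].repeat(2,0).repeat(2,1))
go(.577,-.0465,.28,79.2)
"
```

```text
(array([ 561.1, -147.1]), array([18.3, 61.4]), 77.0, 220, np.float64(0.1341))
(array([597.9,  55.6]), array([20.2, 64.1]), 80.8, 190, np.float64(0.1345))
(array([577.7, -45.4]), array([100.8, 165.8]), 79.0, 1527, np.float64(0.1239))
[ 2.91770743e-04 -7.45754350e-05  1.23889579e-01]
t 29.67 pos [0.5971 0.057  0.2882] yaw 79.2 tilt [ 1.1e-03  5.0e-04 -1.0e+00] w 0.0301 gf 0.0 F [-0.1 -0.7 -0.2] q [-0.09  0.43  1.43  0.    1.28  0.1 ]
shift [-0.5272 -0.0017  0.0409] turn 0.0
```

View pics/s4.png

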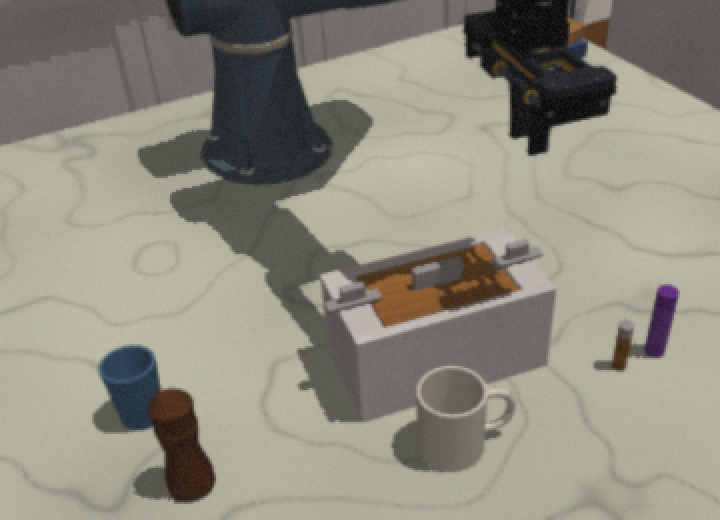

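The picture shows the panel level in the recess at (440,275), both turnbuttons square across its ends at (352,293) and (517,250), and the mill, tumbler and mug standing. I hand the job in.

```bash
python3 -c "
from rig import robot
print(robot.hand_in())"
```

```text
the job is handed in; nothing more can be done
None
```

The job is handed in at about 30 s: the vial stands in the well, the panel is seated flat, and both turnbuttons measure within about 2° of square across it; the mill, tumbler and mug stand untouched in the last picture, and the dish was hidden behind the chest, so I did not re-check it.

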